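# Shut and latch the gate of the cake pen

### The arm

A 6-joint arm with a two-finger parallel gripper is mounted at the origin on a cart in front of the work surface, level with it; the furniture and walls round the work are solid. World frame = base frame: x ahead of the robot, y to its left, z up, the work surface at z = 0. Lengths are in m, angles in rad, forces in N, time in s.
With the tool pointing down it reaches from about 0.425 to 0.925 m from the base axis. Payload 12.5 kg.
Tool frame: the origin (TCP) lies where the fingers leave the gripper's body, on its centre line; the fingertips stand 73 mm ahead of it and the grasp point (between the pads) lies 54 mm ahead of it (robot.finger_overhang is the distance from the TCP to the fingertips, in m); z points along the fingers, y is the line along which they close (so a half turn about z gives the same grasp; the last joint's range is limited). The gripper opens to 85 mm and grips with 20 to 120 N. Pads are 22 mm wide; open, the fingers measure 114 mm over their backs; the gripper's body (76 mm by 85 mm) begins 54 mm behind the grasp point. The pads swing forward as they close: fully open they stand 13 mm farther back than shut.
Start: joints at [1.189, 0.491, 1.559, -0, 1.092, -0.106], TCP at [0.17, 0.601, 0.304] pointing down, gripper open.
Joint ranges: [-3.1, 3.1], [-0.84, 2.19], [0.05, 2.79], [-1.13, 4.28], [0.06, 2.93], [-2.69, 2.69]. Speed limits (rad/s): [2.22, 2.22, 2.79, 3.14, 3.14, 3.14].

### API

Orientations are given as a rotation vector (axis times angle).
In Python, from workcell import robot gives the robot as it stands. Calls block until the motion is done:
- robot.reach(position, orientation): joint-space move of the TCP to a pose.
- robot.move_linear(position, feed=0.15, frame=None, until_force=None): straight line of the TCP; frame=None keeps the orientation; feed is the mean speed in m/s. With until_force (N) it stops when the force on the tool has changed by that much, and returns True; else False.
- robot.move_joints(angles): joint-space move.
- robot.command_gripper(opening, squeeze=None): finger opening in m; squeeze is the grip in N (None keeps the last); returns when the fingers have stopped.
- robot.wait(seconds).
- robot.solve_ik(position, orientation): joint angles nearest the present ones, or None.
- robot.sense(): the state.
- robot.read_camera(name): name is "scene" or "top" or "wrist"; returns a dict with "color" (420x560x3 uint8, blue, green, red), "z_map" (420x560 float32, m along the optical axis (not along the pixel's ray), 0 where there is no reading), "fx", "fy", "cx", "cy" (pixels), "k1" (the pictures are not rectified: a ray, as slopes to the right and down, at radius r is drawn at 1 + k1 r^2 times it, then the intrinsics apply), "rvec" (rotation vector, rad) and "tvec" (3), from world to camera coordinates, as OpenCV has them; the wrist camera has in their place "tool_from_camera" (4x4, takes a point from camera to tool coordinates, whose origin is the TCP and whose axes are the flange's). Camera axes: x right, y down, z forward; pixel columns grow to the right and rows downward; lengths in m; the calibration is good to about 2 mm. A picture is of the moment at which its call begins: read the wrist's pose just before it.
A pose or a line that the arm cannot do raises robot.MotionError and nothing moves.
- robot.sign_off(): hands the job in; it is judged then, once.
The state is a dict: "t": time; "joint_pos": joint angles; "qvel": joint speeds; "joint_torque": joint torques, N m; "position": TCP position; "eef_rot": TCP orientation; "ft_force": force on the tool from outside, world axes, zero at the start; "ft_torque": the same for the moment, N m; "finger_gap": finger opening in m; "finger_force": force on a finger pad.
Only numpy, scipy, OpenCV 4.12 (cv2) and the standard library are available. Lean on these libraries where they do the work, as an engineer would, in place of code of your own. Each camera call takes 0.05 s, during which the arm holds its last target. There are 200 camera calls.

### The job

One of the two cake pens on the table has its gate standing ajar. Lift that gate's latch bar by its ball knob so that it clears the catch, swing the gate fully shut, let the bar drop back down into the catch and let go. Leave the latch of the other, already closed pen alone.

Things in the scene. Friction and masses are not known exactly. Their poses are not given: they have to be found in the camera images.
- pen_gate (a joint): Angle of the ajar gate (steel grille, 95 mm high, 210 mm long, front of a 246x236 mm railed pen of ring cakes): 0 = shut, positive as its free end swings out to the robot, clockwise from above. Upright hinge at the pen's front left corner as seen from the robot; turns easily, stops at 0, stays where left. With the bar down its nose strikes the catch and the gate stays 0.1 rad open.
- pen_hinge (a point): Point at table height on the ajar gate's hinge axis, fixed to the pen, which cannot move. Axes: x from pen front to back, y to its left, z up. The shut gate runs along -y to the latch post 220 mm away. On the post's front is the catch, a seat with an upstand: 222 mm along -y, 32 mm along -x, top 106 mm above the table. The lowered bar lies behind it with 9 mm of play.
- pen_knob (a point): Centre of the 26 mm black ball on the ajar gate's latch bar, 142 mm above the table with the bar down. Bar: dark steel, 8x16x215 mm, 150 g, 16 mm outside the gate's mid-plane, underside at 92 mm; pivots in the gate's plane 35 mm from the hinge axis, 100 mm high; ball 150 mm farther out, 42 mm above bar centreline. Lifts to 0.6 rad, falls level by itself. Ball raised 20-40 mm clears the catch.
- other_pen_knob (a point): Centre of the same kind of ball knob on the other pen, of the same build, whose gate is shut and whose bar lies in its catch. To be left alone.

How it is judged:
By the outcome, as a careful person would: the job done as asked, in the order asked, and still so for the second after the job is handed in, with the robot touching nothing.
It also fails if it takes over 40 s, if anything falls off the work surface, if the arm or the gripper's body presses on something with over 40 N, if the wrist force passes 120 N, or if a joint passes its speed limit or range.

## Working session

There is one attempt and no reset: what is moved stays moved. The work goes in short steps, each a Python script; the robot and the scene stay as the last script left them, time stands still between calls to the robot, and variables do not carry over. Pictures are saved under pics/ and viewed, at most 10 in all, crops included, and the job is handed in when it is done.

```bash
mkdir -p pics; ls; cat > h.py <<'E'
import numpy as np, cv2
from workcell import robot
R=lambda v: cv2.Rodrigues(np.array(v,float))[0]
def cam(name):
    s=robot.sense(); c=robot.read_camera(name)
    if name=="wrist":
        T=np.eye(4);T[:3,:3]=R(s["eef_rot"]);T[:3,3]=s["position"]
        c["W"]=T@np.array(c["tool_from_camera"])
    else:
        T=np.eye(4);T[:3,:3]=R(c["rvec"]);T[:3,3]=np.ravel(c["tvec"])
        c["W"]=np.linalg.inv(T)
    return c
def rays(c,uv):
    uv=np.atleast_2d(uv).astype(float)
    d=np.c_[(uv[:,0]-c["cx"])/c["fx"],(uv[:,1]-c["cy"])/c["fy"]]
    u=d.copy()
    for _ in range(20): u=d/(1+c["k1"]*(u**2).sum(1,keepdims=True))
    return np.c_[u,np.ones(len(u))]
def pts(c,uv):
    uv=np.atleast_2d(uv).astype(int); z=c["z_map"][uv[:,1],uv[:,0]]
    return (rays(c,uv)*z[:,None])@c["W"][:3,:3].T+c["W"][:3,3]
def plane(c,uv,z):
    d=rays(c,uv)@c["W"][:3,:3].T; o=c["W"][:3,3]
    return o+d*((z-o[2])/d[:,2])[:,None]
def tri(c1,a,c2,b):
    d1=(rays(c1,a)@c1["W"][:3,:3].T)[0];d2=(rays(c2,b)@c2["W"][:3,:3].T)[0]
    o1=c1["W"][:3,3];o2=c2["W"][:3,3]
    t=np.linalg.lstsq(np.c_[d1,-d2],o2-o1,rcond=None)[0]
    p,q=o1+d1*t[0],o2+d2*t[1]
    return (p+q)/2,np.linalg.norm(p-q)
E
python3 - <<'E'
from h import *
for n in("scene","top"):
    c=cam(n); cv2.imwrite(f"pics/{n}0.png",c["color"]); np.save(f"{n}.npy",c,allow_pickle=True)
    print(n,c["fx"],c["k1"],c["W"].round(3))
E
```

```text
pics
scene 489.53164359364234 -0.0571199131506819 [[ 0.835 -0.408  0.368  0.161]
 [-0.55  -0.6    0.581 -0.677]
 [-0.017 -0.688 -0.725  0.918]
 [ 0.     0.     0.     1.   ]]
top 439.71578309215454 -0.019574404290449265 [[ 0.102 -0.97   0.22   0.357]
 [-0.995 -0.101  0.017 -0.003]
 [ 0.006 -0.221 -0.975  1.128]
 [ 0.     0.     0.     1.   ]]
```

View pics/scene0.png

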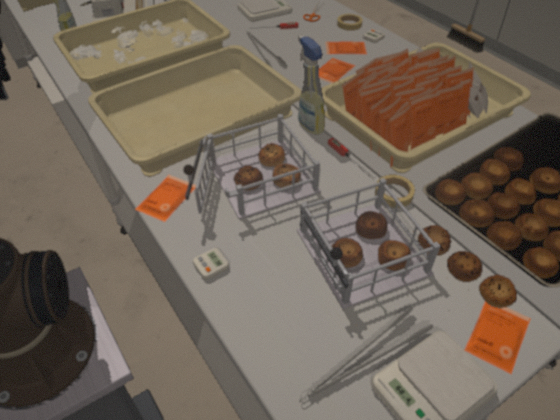

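View pics/top0.png

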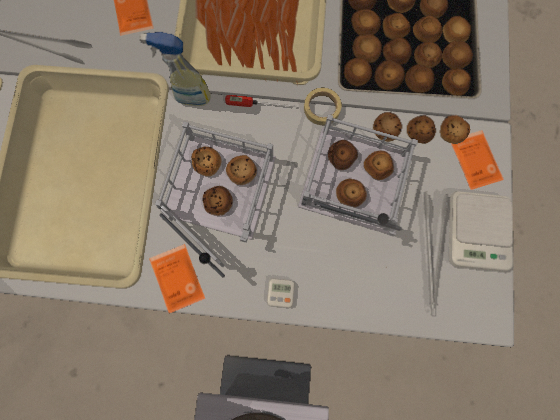

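The left pen is ajar: its knob is at top (204,258) and scene (188,170). The other pen's knob is at top (383,218) and scene (336,254). Next I zoom in on the left pen in both views.

```bash
python3 - <<'E'
from h import *
S=np.load("scene.npy",allow_pickle=True).item();T=np.load("top.npy",allow_pickle=True).item()
a=cv2.resize(T["color"][115:295,145:290],None,fx=3,fy=3,interpolation=2)
b=cv2.resize(S["color"][105:235,170:330],None,fx=3,fy=3,interpolation=2)
im=np.zeros((540,930,3),np.uint8);im[:540,:435]=a;im[:390,440:920]=b
cv2.imwrite("pics/z1.png",cv2.resize(im,(800,int(540*800/930))))
cv2.imwrite("pics/z1.png",np.clip(cv2.imread("pics/z1.png")*1.4,0,255))
def blob(c,u,v):
    g=c["color"].max(2); x,y=np.meshgrid(np.arange(560),np.arange(420))
    m=(g<50)&(np.hypot(x-u,y-v)<12)
    m=cv2.morphologyEx(m.astype(np.uint8),cv2.MORPH_OPEN,np.ones((5,5)))
    n,l,st,ce=cv2.connectedComponentsWithStats(m); i=1+np.argmax(st[1:,4]); return ce[i],st[i]
for (t,s) in (((204,258),(188,170)),((383,218),(336,254))):
    bt,st=blob(T,*t);bs,ss=blob(S,*s); print(bt,st,bs,ss,tri(T,bt,S,bs),pts(T,bt),pts(S,bs),plane(T,bt,.142))
E
```

```text
[ WARN:0@0.347] global loadsave.cpp:1063 imwrite_ Unsupported depth image for selected encoder is fallbacked to CV_8U.
Traceback (most recent call last):
ValueError: attempt to get argmax of an empty sequence
```

View pics/z1.png

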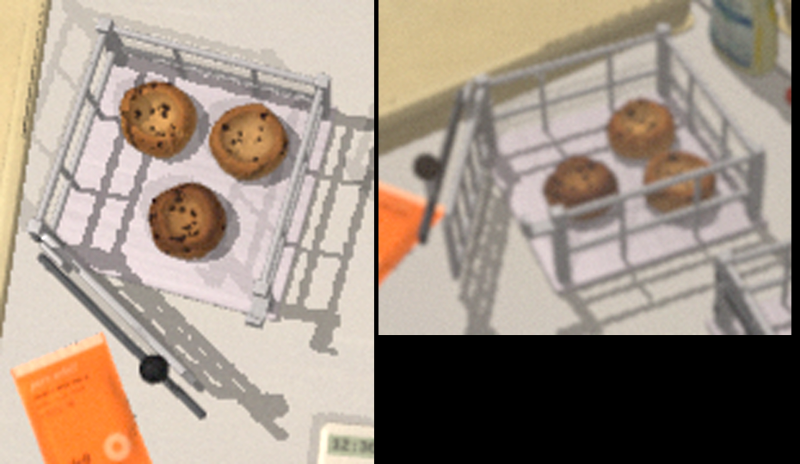

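The crops show the left pen's gate standing about 0.4 rad open. In full-image pixels:

| Post | Top view | Scene view |
|---|---|---|
| Hinge | (160,203) | (210,137) |
| Latch | (246,231) | (240,187) |
| Back left | (186,127) | (279,119) |
| Back right | (271,147) | (318,165) |

The ball and bar stand out dark in both views.

```bash
cat >> h.py <<'E'
def blob(c,u,v,th=60,r=12):
    g=c["color"].max(2); x,y=np.meshgrid(np.arange(560),np.arange(420))
    m=(g<th)&(np.hypot(x-u,y-v)<r)
    m=cv2.morphologyEx(m.astype(np.uint8),cv2.MORPH_OPEN,cv2.getStructuringElement(2,(5,5)))
    n,l,st,ce=cv2.connectedComponentsWithStats(m)
    if n<2: return None,None
    i=1+np.argmax(st[1:,4]); return ce[i],st[i]
E
python3 - <<'E'
from h import *
np.set_printoptions(precision=4,suppress=True)
S=np.load("scene.npy",allow_pickle=True).item();T=np.load("top.npy",allow_pickle=True).item()
for (t,s) in (((204,258),(188,170)),((383,218),(336,254))):
    print(T["color"].max(2)[t[1],t[0]],S["color"].max(2)[s[1],s[0]])
    bt,st=blob(T,*t);bs,ss=blob(S,*s); print(bt,st,bs,ss)
    if bt is not None and bs is not None: print(tri(T,bt,S,bs),pts(T,bt),pts(S,bs),plane(T,bt,.142))
P={}
for n,t,s in (("hinge",(159.7,203.4),(210,136.8)),("latch",(245.8,231),(240,187)),("BL",(186.5,126.6),(279,118.6)),("BR",(271,146.8),(318,165))):
    p,e=tri(T,t,S,s);P[n]=p;print(n,p,e,plane(T,t,.1),plane(T,t,.12))
print(S["W"].shape)
E
```

```text
38 53
[204.1915 257.5851] [199 253  11  10  94] [189.1429 169.746 ] [185 166  10   9  63]
(array([0.4648, 0.1635, 0.1397]), np.float64(0.0009910485452149192)) [[0.4637 0.1613 0.1569]] [[0.462  0.1543 0.1504]] [[0.4641 0.1632 0.142 ]]
56 46
[382.55  218.475] [378 214  10  10  80] [335.7222 253.537 ] [330 248  12  12 108]
(array([ 0.5954, -0.2319,  0.1411]), np.float64(0.000969525446926606)) [[ 0.5935 -0.2276  0.1547]] [[ 0.5889 -0.2357  0.1512]] [[ 0.5956 -0.2319  0.142 ]]
hinge [0.5879 0.2953 0.0986] 0.0006252029860697045 [[0.5873 0.295  0.1   ]] [[0.5828 0.2892 0.12  ]]
latch [0.5467 0.0785 0.1034] 0.011977095821583843 [[0.5416 0.0807 0.1   ]] [[0.538  0.0791 0.12  ]]
BL [0.7916 0.2617 0.0947] 0.002741924343915798 [[0.7908 0.26   0.1   ]] [[0.7824 0.2549 0.12  ]]
BR [0.7618 0.0436 0.0938] 0.0003604935303197168 [[0.7592 0.0434 0.1   ]] [[0.7514 0.0425 0.12  ]]
(4, 4)
```

```bash
cat >> h.py <<'E'
def down(yaw):  # tool z down, tool y along world heading yaw
    y=np.array([np.cos(yaw),np.sin(yaw),0]);z=np.array([0,0,-1.]);x=np.cross(y,z)
    return cv2.Rodrigues(np.c_[x,y,z])[0].ravel()
E
python3 - <<'E'
from h import *
np.set_printoptions(precision=3,suppress=True)
s=robot.sense();print(s["t"],R(s["eef_rot"])[:,1])
for yw in (2.477,2.477-np.pi):
    for y2 in (yw,yw+.52):
        for p in ((.464,.163,.196),(.45,.2,.36),(.542,.115,.23)): print(y2,p,robot.solve_ik(p,down(y2)))
c=cam("wrist");print(c["tool_from_camera"],c["fx"])
E
```

```text
0.1 [ 0.272  0.962 -0.001]
2.477 (0.464, 0.163, 0.196) [ 0.203  0.457  1.995 -0.     0.689 -2.274]
2.477 (0.45, 0.2, 0.36) [ 0.284  0.242  1.797  0.     1.103 -2.193]
2.477 (0.542, 0.115, 0.23) [ 0.09   0.48   1.815  0.     0.846 -2.387]
2.997 (0.464, 0.163, 0.196) None
2.997 (0.45, 0.2, 0.36) None
2.997 (0.542, 0.115, 0.23) None
-0.6645926535897932 (0.464, 0.163, 0.196) [0.203 0.457 1.995 0.    0.689 0.868]
-0.6645926535897932 (0.45, 0.2, 0.36) [0.284 0.242 1.797 0.    1.103 0.949]
-0.6645926535897932 (0.542, 0.115, 0.23) [0.09  0.48  1.815 0.    0.846 0.754]
-0.14459265358979323 (0.464, 0.163, 0.196) [ 0.203  0.457  1.995 -0.     0.689  0.348]
-0.14459265358979323 (0.45, 0.2, 0.36) [ 0.284  0.242  1.797 -0.     1.103  0.429]
-0.14459265358979323 (0.542, 0.115, 0.23) [ 0.09   0.48   1.815 -0.     0.846  0.234]
[[-0.001 -0.956 -0.292  0.075]
 [ 1.    -0.001 -0.001 -0.   ]
 [ 0.001 -0.292  0.956 -0.07 ]
 [ 0.     0.     0.     1.   ]] 371.69416316554447
```

```bash
python3 - <<'E'
from h import *
for i,p in enumerate(((.55,.23,.42),(.48,.25,.38))):
    robot.reach(p,down(-.6646)); c=cam("wrist"); np.save(f"w{i}.npy",c,allow_pickle=True)
    cv2.imwrite(f"pics/w{i}.png",np.clip(c["color"]*1.3,0,255).astype(np.uint8))
print(robot.sense()["t"])
E
```

```text
2.6417
```

View pics/w0.png

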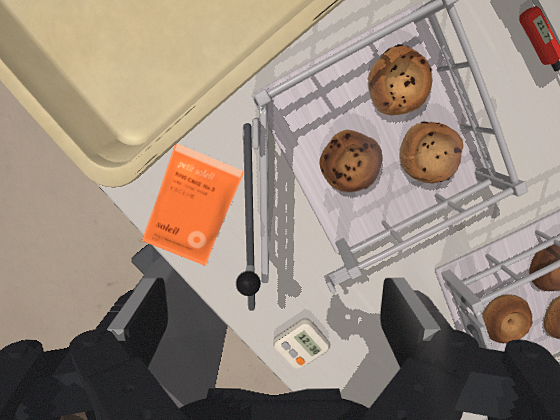

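View pics/w1.png

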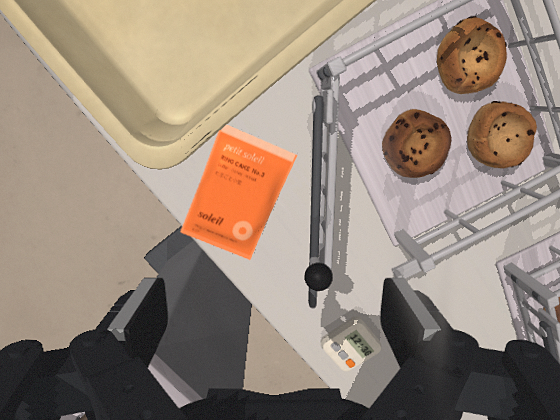

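The wrist views show the ball at w0 (248,283) and w1 (318,276). The bar runs (247,124)–(251,308) in w0 and (317,97)–(313,304) in w1. The hinge post top is at (262,98) and (323,70), and the catch is near (333,282) and (403,268).

```bash
python3 - <<'E'
from h import *
np.set_printoptions(precision=4,suppress=True)
A,B,S,T=[np.load(f+".npy",allow_pickle=True).item() for f in("w0","w1","scene","top")]
ba,_=blob(A,248,283,60,16);bb,_=blob(B,318,276,60,16);print(ba,bb)
k,e=tri(A,ba,B,bb);print("knob",k,e)
for n,a,b in(("hingepost",(262,98),(323,70)),("catch",(333,280),(402,267)),("barhinge",(247,124),(318,97)),("barend",(251,308),(313,304))):
    print(n,*tri(A,a,B,b),plane(A,a,.1),plane(B,b,.1))
print("BL,BR",plane(A,[(450,3),(517,188)],.095))
h=tri(A,(262,98),B,(323,70))[0]
print(np.linalg.norm(k[:2]-h[:2]))
E
```

```text
[247.9163 283.0644] [318.0634 276.4341]
knob [0.4617 0.1628 0.1423] 3.23482838566227e-06
hingepost [0.5865 0.3019 0.0303] 0.0019647795950727682 [[0.5875 0.2993 0.1   ]] [[0.5764 0.304  0.1   ]]
catch [0.5274 0.0915 0.0977] 0.006790615391253939 [[0.5262 0.0892 0.1   ]] [[0.5287 0.0966 0.1   ]]
barhinge [0.5591 0.2881 0.0988] 0.0007956706672373081 [[0.5593 0.2885 0.1   ]] [[0.5588 0.2878 0.1   ]]
barend [0.432  0.1242 0.11  ] 0.0011935949516154874 [[0.4273 0.1193 0.1   ]] [[0.4296 0.1194 0.1   ]]
BL,BR [[0.7945 0.2591 0.095 ]
 [0.7578 0.0477 0.095 ]]
0.18687440376881465
```

Ball, bar line and hinge agree: the hinge is at (0.5876, 0.298), the bar heading is −2.23, the pen yaw is about −0.16 and the gate is about 0.50 rad open. The ball height is 0.142 as stated. Next I grip the ball across the bar and lift.

```bash
cat >> h.py <<'E'
H=np.array([.5876,.2985]); SHUT=-np.pi/2-.16
def pose(phi,th):
    a=SHUT-phi; d=np.array([np.cos(a),np.sin(a)]); n=np.array([np.sin(a),-np.cos(a)])
    xy=H+(.035+.15*np.cos(th)-.042*np.sin(th))*d+.016*n
    return np.r_[xy,.1+.15*np.sin(th)+.042*np.cos(th)+.054], down(a+np.pi/2)
E
python3 - <<'E'
from h import *
np.set_printoptions(precision=3,suppress=True)
p,o=pose(.5,0);print(p)
robot.command_gripper(.06,30)
robot.reach(p+[0,0,.08],o); print(robot.move_linear(p,feed=.1,until_force=8))
s=robot.sense();print(s["t"],s["position"],s["ft_force"])
robot.command_gripper(0.0,30)
s=robot.sense();print(s["t"],s["finger_gap"],s["finger_force"],s["ft_force"])
for th in(.07,.14,.21):
    p,o=pose(.5,th);robot.move_linear(p,feed=.08,frame=o)
    s=robot.sense();print(s["t"],s["position"],s["finger_gap"],s["finger_force"],s["ft_force"])
for n in("top","scene"):
    c=cam(n);np.save(n+"1.npy",c,allow_pickle=True)
c=cam("wrist");cv2.imwrite("pics/w2.png",c["color"])
E
```

```text
[0.462 0.162 0.196]
False
4.575 [0.462 0.162 0.197] [0.045 0.394 0.069]
4.9917 0.023985374407848065 29.121534526348114 [-1.074 -1.89   5.76 ]
5.275 [0.464 0.165 0.206] 0.02424784608482158 29.658907055854797 [-1.06  -0.999 -0.631]
5.5583 [0.466 0.168 0.216] 0.023818691893533923 29.695906341075897 [-0.953 -1.124 -0.998]
5.8417 [0.469 0.172 0.226] 0.02394451195571369 29.69717413187027 [-2.58  -1.688 -1.097]
```

View pics/w2.png

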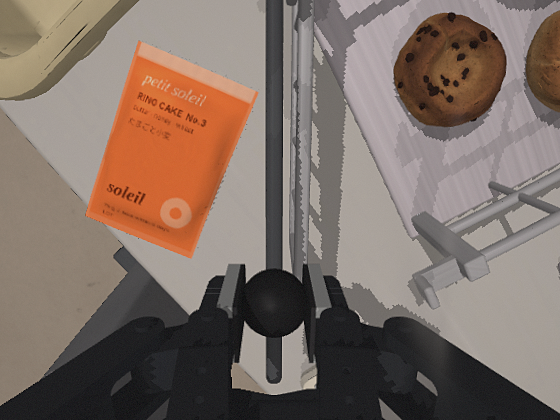

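The ball (274,303) is held between the pads and the bar is lifted, with about −1 N in z from its weight. Now I swing the gate.

```bash
python3 - <<'E'
from h import *
np.set_printoptions(precision=3,suppress=True)
for phi in np.arange(.44,.03,-.06):
    p,o=pose(phi,.21);hit=robot.move_linear(p,feed=.08,frame=o,until_force=15)
    s=robot.sense();print(round(phi,2),hit,round(s["t"],2),s["position"],s["finger_gap"],s["ft_force"])
    if hit: break
c=cam("wrist");cv2.imwrite("pics/w3.png",c["color"])
E
```

```text
0.44 False 6.28 [0.477 0.164 0.226] 0.024155081589497137 [-2.448 -3.077  0.491]
0.38 False 6.56 [0.485 0.158 0.226] 0.024314415416398973 [-2.801 -3.582  0.84 ]
0.32 False 6.84 [0.494 0.152 0.226] 0.024010504637769853 [-2.237 -4.462  0.311]
0.26 False 7.12 [0.503 0.147 0.226] 0.024177494804340248 [-2.541 -4.366 -0.396]
0.2 False 7.41 [0.512 0.142 0.226] 0.02416294946137543 [-2.225 -5.075  1.076]
0.14 False 7.69 [0.521 0.138 0.226] 0.023890089190858443 [-1.886 -4.952  0.679]
0.08 False 7.97 [0.531 0.134 0.226] 0.02427055918342093 [-2.43  -5.756  1.029]
```

View pics/w3.png

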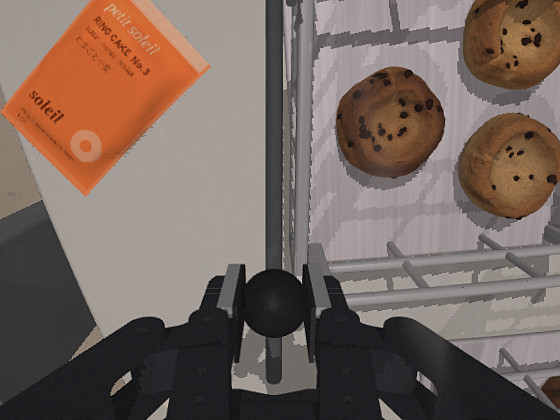

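The ball (274,303) is still held and the gate is nearly in line with the pen's front edge. I finish with small force-guarded steps to the stop.

```bash
python3 - <<'E'
from h import *
np.set_printoptions(precision=3,suppress=True)
for phi in np.arange(.06,-.11,-.02):
    p,o=pose(phi,.21);hit=robot.move_linear(p,feed=.03,frame=o,until_force=9)
    s=robot.sense();print(round(phi,2),hit,round(s["t"],2),s["position"],s["finger_gap"],s["ft_force"])
    if hit or abs(s["ft_force"][0])>12: break
c=cam("wrist");cv2.imwrite("pics/w4.png",c["color"])
E
```

```text
0.06 False 8.29 [0.534 0.133 0.226] 0.02402526906035083 [-2.012 -5.85   1.685]
0.04 False 8.56 [0.538 0.132 0.226] 0.024188288397122962 [-1.539 -6.194  1.693]
0.02 False 8.82 [0.541 0.131 0.226] 0.024043647600919586 [-0.863 -5.606  1.267]
-0.0 False 9.09 [0.544 0.13  0.226] 0.024031430425483 [-3.413 -5.819  1.746]
-0.02 True 9.3 [0.545 0.129 0.225] 0.023585729684236063 [-3.769 -1.692 -0.109]
```

View pics/w4.png

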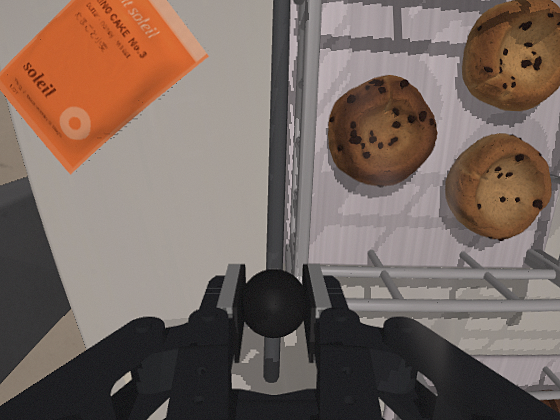

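The gate met its stop at about phi −0.005, as predicted. I lower the bar while keeping a light push, then release and retreat.

```bash
python3 - <<'E'
from h import *
np.set_printoptions(precision=3,suppress=True)
for th in(.14,.07,.02,0.0):
    p,o=pose(-.015,th);hit=robot.move_linear(p,feed=.05,frame=o,until_force=12)
    s=robot.sense();print(th,hit,round(s["t"],2),s["position"],s["finger_gap"],s["ft_force"])
    if hit: break
robot.wait(.2)
for n in("top","scene"): np.save(n+"2.npy",cam(n),allow_pickle=True)
c=cam("wrist");S=np.load("scene2.npy",allow_pickle=True).item()["color"][105:235,170:330]
im=np.zeros((420,800,3),np.uint8);im[:,:400]=c["color"][:,80:480];im[:325,400:]=cv2.resize(S,(400,325))
cv2.imwrite("pics/w5.png",im)
E
```

```text
0.14 True 9.56 [0.544 0.127 0.219] 0.0240921863948478 [-0.018 -2.297 -1.163]
```

View pics/w5.png

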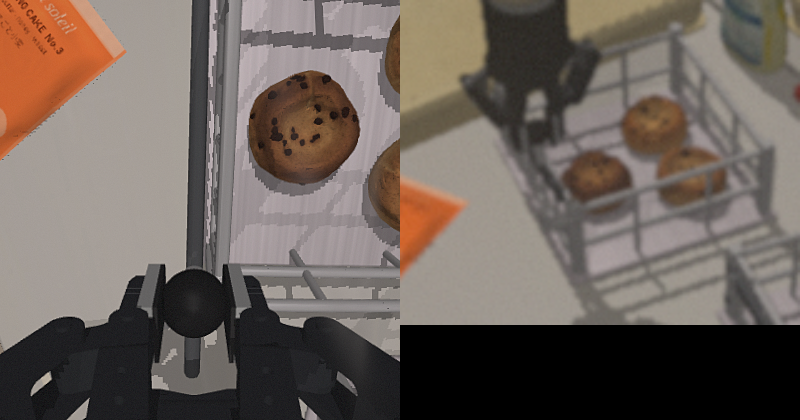

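The shut gate is in line with the pen and the bar is still up. The trigger was most likely the push against the stop, so I continue down with less push.

```bash
python3 - <<'E'
from h import *
np.set_printoptions(precision=3,suppress=True)
for th in(.14,.1,.06,.03,0.0):
    p,o=pose(-.006,th);hit=robot.move_linear(p,feed=.04,frame=o,until_force=15)
    s=robot.sense();print(th,hit,round(s["t"],2),s["position"],p,s["finger_gap"],s["ft_force"])
    if hit: break
E
```

```text
0.14 False 10.16 [0.544 0.125 0.216] [0.545 0.125 0.217] 0.0235547112299779 [-6.076 -1.198 -0.189]
0.1 False 10.47 [0.543 0.123 0.21 ] [0.544 0.123 0.211] 0.023996433592152967 [-6.289 -0.85  -0.122]
0.06 False 10.78 [0.543 0.121 0.205] [0.544 0.121 0.205] 0.02397258471274132 [-5.999 -0.089  0.039]
0.03 False 11.04 [0.543 0.12  0.2  ] [0.544 0.119 0.2  ] 0.023914849665072707 [-6.318 -0.426 -0.582]
0.0 False 11.31 [0.543 0.118 0.196] [0.543 0.118 0.196] 0.024019127518115097 [-8.227  0.345  5.414]
```

The bar reached level (+5.4 N, the same reading as at first grasp), so it is seated. Release, retreat and check.

```bash
python3 - <<'E'
from h import *
np.set_printoptions(precision=4,suppress=True)
robot.command_gripper(.06)
p=np.array(robot.sense()["position"]);robot.move_linear(p+[0,0,.1],feed=.12)
robot.move_linear(p+[-.06,.12,.2],feed=.2)
robot.wait(.3)
S=cam("scene");T=cam("top")
k0=tri(T,(382.55,218.475),S,(335.72,253.54))[0]
g=lambda c,q:(lambda P:((P[:2]/P[2])*(1+c["k1"]*((P[:2]/P[2])**2).sum()))*[c["fx"],c["fy"]]+[c["cx"],c["cy"]])((np.linalg.inv(c["W"])@np.r_[q,1])[:3])
e=pose(0,0)[0]-[0,0,.054]
for q in(e,k0):
    bt,bs=blob(T,*g(T,q))[0],blob(S,*g(S,q))[0];print(q,bt,bs)
    if bt is not None:print(plane(T,bt,.142), tri(T,bt,S,bs) if bs is not None else "")
im=np.zeros((450,800,3),np.uint8);im[:450,:390]=cv2.resize(T["color"][130:280,150:280],(390,450));im[:325,400:]=cv2.resize(S["color"][105:235,170:330],(400,325))
cv2.imwrite("pics/z6.png",np.clip(im*1.4,0,255).astype(np.uint8));print(robot.sense()["t"])
E
```

```text
[0.5423 0.1184 0.142 ] [228.0412 225.2784] [225.8644 167.    ]
[[0.5431 0.1192 0.142 ]] (array([0.5423, 0.1195, 0.1421]), np.float64(0.0016123216880020417))
[ 0.5954 -0.2319  0.1411] None [335.7642 253.4528]
14.1167
```

View pics/z6.png

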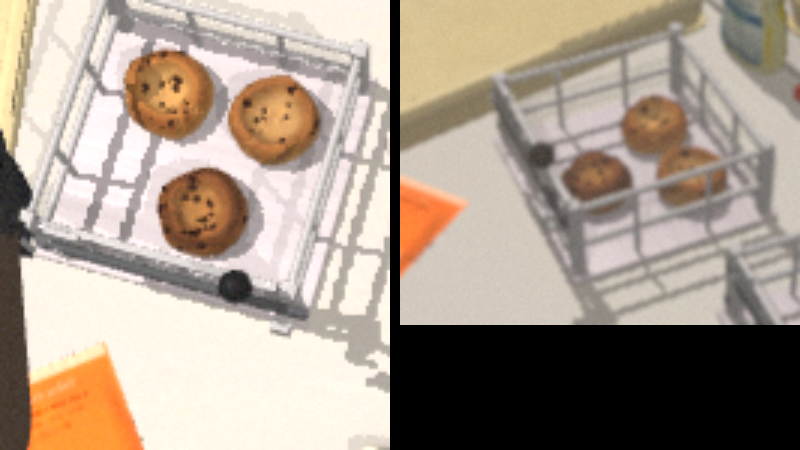

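The gate is shut. The ball (crop 235,285) is at 0.142 m height, at the predicted shut position, with the bar behind the catch. The other knob has not moved in the scene view.

```bash
python3 -c "
from workcell import robot
print(robot.sign_off())"
```

```text
the job is handed in; nothing more can be done
None
```

The ajar (left) pen's gate is fully shut with its latch bar back down in the catch, the robot is clear of it, the other pen's latch was left alone, and the job was handed in at about 14 s.

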